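# Sweep spacer rings through the feeder gate

### The job

On the feeder tray, sweep the three loose steel rings with the fingertips along the black deck, one at a time, through the gate so that each drops into the yellow slot behind it before the next follows. Do not pick the rings up: they stay down on the deck until they drop. Leave the orange cap, the brass standoff, the jar and the screwdriver where they are.

Things in the scene. Friction and masses are not known exactly. Their poses are not given: they have to be found in the camera images.
- tray: feeder tray fixed to the bench; position and yaw (within 0.7 rad) vary. Origin on the bench; its x runs along the gate wall, its y points through the gate to the slot, z up. Flat black deck, top 70 mm above the origin, x -115 to 115, y -125 to 70 mm, inside a 4 mm thick, 12 mm high aluminium rim. The deck ends at y = 70: a ring whose middle passes that edge tips over and drops
- gate (a point): middle of the gate opening at deck height, tray x 0, y 68, z 70 mm, tray's axes. Opening 40 mm wide in a wall 12 mm high, 4 mm thick (tray y 66 to 70). Two guide rails, 12 mm high, 4 mm thick, form a funnel on the deck: inner faces run from tray x +-20, y 68 mm at the gate to x +-52, y 22 mm
- slot (a point): centre of the slot's floor: open-topped yellow slot right behind the gate, blue floor 5 mm above the bench (65 mm below the deck); inside 56 mm along tray x (-28 to 28), 74 mm along tray y (70 to 144); wall tops 82 mm above the bench; tray's axes
- ring_a_center (a point): centre of a loose bright steel ring lying flat on the deck, outer diameter 28 mm, hole 12 mm, 10 mm high (centre 5 mm above the deck), 30 to 55 g; starts in front of the funnel, 44 to 60 mm to the tray's -x side
- ring_b_center (a point): centre of a loose bright steel ring lying flat on the deck, outer diameter 28 mm, hole 12 mm, 10 mm high (centre 5 mm above the deck), 30 to 55 g; starts in front of the funnel, within 6 mm of the middle line
- ring_c_center (a point): centre of a loose bright steel ring lying flat on the deck, outer diameter 28 mm, hole 12 mm, 10 mm high (centre 5 mm above the deck), 30 to 55 g; starts in front of the funnel, 44 to 60 mm to the tray's +x side
- cap_center (a point): centre of a bystander: orange plastic cap, 24 mm diameter, 28 mm high, standing loose on the deck in the corner outside one guide rail; it and the standoff may swap sides
- standoff_center (a point): centre of a bystander: brass standoff, 20 mm diameter, 32 mm high, standing loose on the deck in the corner outside the other guide rail
- jar_center (a point): centre of a bystander: amber jar with a white lid, 52 mm diameter, 60 mm high, standing on the bench off the tray's -x side
- screwdriver: bystander: screwdriver with a red handle, 170 mm long, lying on the bench off the tray's +x side

How it is judged:
By the outcome, as a careful person would: the job done as asked, in the order asked, and still so for the second after the job is handed in, with the robot touching nothing.
It also fails if it takes over 61 s, if anything falls off the work surface, if the arm or the gripper's body presses on something with over 40 N, if the wrist force passes 120 N, or if a joint passes its speed limit or range.

### The arm

A 6-joint arm with a two-finger parallel gripper is mounted at the origin on the work surface. World frame = base frame: x ahead of the robot, y to its left, z up, the work surface at z = 0. Lengths are in mm, angles in rad, forces in N, time in s.
With the tool pointing down it reaches from about 350 to 975 mm from the base axis. Payload 7.1 kg.
Tool frame: the origin (TCP) lies at the very end of the fingers, on their centre line; the grasp point (between the pads) lies 19 mm behind it (ctrl.tcp_to_grasp is the distance from the TCP to the grasp point, in mm); z points along the fingers, x is the direction in which the jaws open and shut, and the axes are right-handed (so a half turn about z gives the same grasp; the last joint's range is limited). The gripper opens to 88 mm and grips with 3 to 60 N. Pads are 20 mm wide; open, the fingers measure 115 mm over their backs; the gripper's body (75 mm by 178 mm) begins 61 mm behind the grasp point.
Start: joints at [-1.128, 0.423, 1.63, -0, 1.089, -0.019], TCP at [278.489, -559.507, 222.675] pointing down, gripper open.
Joint ranges: [-3, 3], [-0.9, 2.11], [0.09, 2.58], [-1.31, 4.45], [0.11, 2.69], [-2.54, 2.54]. Speed limits (rad/s): [2.39, 2.39, 3.01, 3.14, 3.14, 3.14].

### API

Orientations are given as a rotation vector (axis times angle).
In Python, from workcell import get_obs, viewer, ctrl, masks_of gives the robot as it stands. The module is installed in compiled form; this text tells all that it offers.
- The arm moves only by the shell command python3 -m inch 'ROWS'. ROWS is JSON, a list of rows, each an object of numbers: "tx", "ty", "tz": the shift along the tool's x, y, z in cm; "ax", "ay", "az": the turn, a rotation vector about the tool's x, y, z in degrees; "jaw": the opening, from 0 (shut) to 1 (fully open). In form: [{"tx": .., "ty": .., "tz": .., "ax": .., "ay": .., "az": .., "jaw": ..}, ...]. A call has 1 to 12 rows; each row shifts and turns the commanded pose from where the row before left it, along the tool's axes as they then stand; what a row does not reach is not made up. A row lasts 1/8 s, in which the tool goes at most 62.5 mm and 10.7 degrees, less where a joint would pass 70% of its speed; a pose out of reach is approached as far as the arm can. A call is refused whole if a number of a shift passes 6.25 or a number of a turn 10.7, either way. A call with a gripper value outside its range is refused whole. The fingers move at their own pace and stop on an object; the grip force is fixed at half the most. Time passes only in rows, so rows that do not move let the fingers close. It gives the time, the measured TCP pose, the force and the opening at its end, in the units of the state.
- get_obs(): the state, without advancing time (a new reading comes with each control period).
- viewer.get_image(name): name is "scene" or "side" or "wrist"; returns (picture, depth): 400x640x3 uint8, red, green, blue; 400x640 float32, mm along the optical axis (not along the pixel's ray), 0 where there is no reading.
- viewer.get_calibration(name): a dict with "fx", "fy", "cx", "cy" (pixels), "distortion" ([k1, k2, p1, p2, k3] as OpenCV has them; the pictures are not rectified), "rvec" (rotation vector, rad) and "tvec" (3), from world to camera coordinates, as OpenCV has them. Camera axes: x right, y down, z forward; pixel columns grow to the right and rows downward; lengths in mm; the calibration is good to about 2 mm. A picture is of the moment at which its call begins: read the wrist's pose just before it. get_calibration takes no time and is no camera call; for the wrist camera it gives the pose at the moment of the call.
- ctrl.close_job(): hands the job in, once; it reports no verdict.
Trained networks look in the newest picture that a camera, given by its name, has taken for a name from the list of things; names that differ only in an ending like _2 or _b are one class to them, and where a whole thing is asked for, a point or a joint stands for the part that bears it (a point fixed in the world has none). Each returns a list of dicts, best first, with "score" (0 to 1); they miss things now and then, are a little off and sometimes report something else, mostly with a low value. They report only what shows in the picture. A call takes as long as a camera call.
- masks_of(camera, thing): "pixels" (400x640 bool, what is visible of it) and "location" ([column, row] in pixels, amid what is visible of it).
The state is a dict: "t": time; "qpos": joint angles; "qvel": joint speeds; "joint_torque": joint torques, N m; "ee_pos": TCP position; "orientation": TCP orientation; "ft_force": force on the tool from outside, world axes, zero at the start; "moment": the same for the moment, N m; "width": finger opening in mm.
Only numpy, scipy, OpenCV 4.12 (cv2) and the standard library are available. Lean on these libraries where they do the work, as an engineer would, in place of code of your own. Each camera call takes 0.05 s, during which the arm holds its last target. There are 200 camera calls.

## Working session

There is one attempt and no reset: what is moved stays moved. The work goes in short steps, Python scripts to look and compute and a shell command to move; the robot and the scene stay as the last step left them, time stands still between calls to the robot, and variables do not carry over. Pictures are saved under pics/ and viewed, about 8 in all and at most 12, crops included, and the job is handed in when it is done.

```bash
mkdir -p pics; cat > h.py <<'E'
import numpy as np, cv2
from workcell import get_obs, viewer, ctrl, masks_of
def cal(n):
    c=viewer.get_calibration(n); K=np.array([[c['fx'],0,c['cx']],[0,c['fy'],c['cy']],[0,0,1.]])
    R=cv2.Rodrigues(np.array(c['rvec'],float))[0]; return K,np.array(c['distortion'],float),R,np.array(c['tvec'],float).ravel()
def ray(px,C):
    K,D,R,t=C; u=cv2.undistortPoints(np.array(px,float).reshape(-1,1,2),K,D).reshape(-1,2)
    d=np.c_[u,np.ones(len(u))]@R; return -R.T@t,d
def onz(px,C,z):
    o,d=ray(px,C); return o+d*((z-o[2])/d[:,2])[:,None]
def withdepth(px,dep,C):
    K,D,R,t=C; px=np.array(px,float).reshape(-1,2);u=cv2.undistortPoints(px.reshape(-1,1,2),K,D).reshape(-1,2)
    z=dep[px[:,1].astype(int),px[:,0].astype(int)]; return (np.c_[u,np.ones(len(u))]*z[:,None]-t)@R
E
python3 - <<'E'
from h import *
o=get_obs();print(o['t'],o['ee_pos'],o['orientation'],o['width'])
for n in ['scene','side']:
    im,d=viewer.get_image(n);C=cal(n);cv2.imwrite(f'pics/{n}0.png',im[:,:,::-1])
    print(n,'cam at',(-C[2].T@C[3]).round())
    for th in ['ring_a_center','cap_center','standoff_center','jar_center','tray','slot','gate','screwdriver']:
        try: r=masks_of(n,th)
        except Exception as e: print(th,e);continue
        for m in r[:4]:
            ys,xs=np.nonzero(m['pixels']);P=withdepth(np.c_[xs,ys],d,C) if len(xs) else np.zeros((1,3))
            print(th,round(m['score'],2),np.round(m['location']),len(xs),'med3d',np.median(P,0).round(1),'on80',onz(m['location'],C,80).round(1))
E
```

```text
0.0 [ 278.25402458 -559.02169282  221.92704967] [-2.67016948e+00  1.65368791e+00  1.95089307e-03] 87.81977465135144
scene cam at [1158. -152.  478.]
ring_a_center 0.4 [315. 184.] 80 med3d [529.2 -21.8  78.4] on80 [[530.5 -15.7  80. ]]
cap_center 0.58 [362. 177.] 122 med3d [535.2  85.2  85.4] on80 [[525.7  84.8  80. ]]
standoff_center 0.55 [353. 226.] 209 med3d [688.9  16.3  89.1] on80 [[677.9  17.9  80. ]]
jar_center 0.51 [314. 160.] 74 med3d [404.1  13.   59.6] on80 [[430.5   7.   80. ]]
tray 0.95 [329. 224.] 13122 med3d [646.5 -13.8  69.4] on80 [[663.2 -20.6  80. ]]
slot 0.57 [329. 221.] 13059 med3d [646.6 -12.5  69.4] on80 [[653.7 -19.   80. ]]
gate 0.66 [327. 223.] 13123 med3d [646.6 -14.   69.3] on80 [[659.5 -22.8  80. ]]
screwdriver 0.59 [312. 288.] 1076 med3d [737.9 -69.7  19.1] on80 [[797.2 -80.9  80. ]]
side cam at [ 449. -456.  622.]
ring_a_center 0.52 [272. 220.] 234 med3d [519.2 -24.1  79.4] on80 [[515.9 -26.5  80. ]]
cap_center 0.51 [257. 166.] 221 med3d [524.8  81.4  85.7] on80 [[521.   94.1  80. ]]
standoff_center 0.45 [363. 174.] 207 med3d [677.5  12.4  90.9] on80 [[681.9  20.3  80. ]]
standoff_center 0.28 [274. 218.] 246 med3d [519.3 -23.4  79.3] on80 [[520.  -22.2  80. ]]
jar_center 0.93 [203. 237.] 1215 med3d [408.6  -4.6  55.2] on80 [[411.1 -22.9  80. ]]
tray 0.8 [310. 226.] 20281 med3d [571.7 -45.2  70.1] on80 [[566.8 -54.2  80. ]]
slot 0.63 [307. 228.] 19814 med3d [571.6 -46.   70.1] on80 [[560.1 -57.4  80. ]]
gate 0.56 [311. 227.] 20023 med3d [571.6 -45.5  70.1] on80 [[566.7 -56.9  80. ]]
screwdriver 0.91 [407. 234.] 876 med3d [720.3 -82.5  22.2] on80 [[ 696.5 -115.9   80. ]]
```

View pics/side0.png

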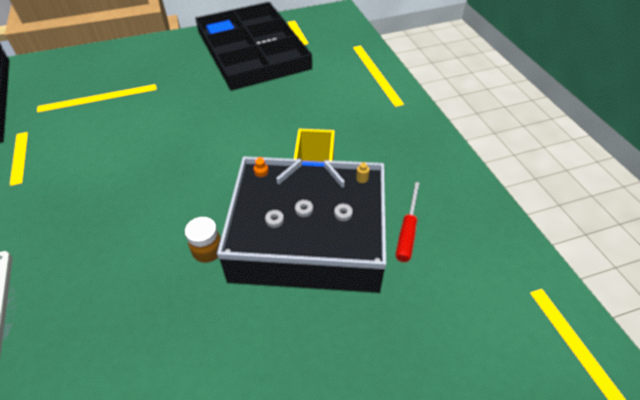

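View pics/scene0.png

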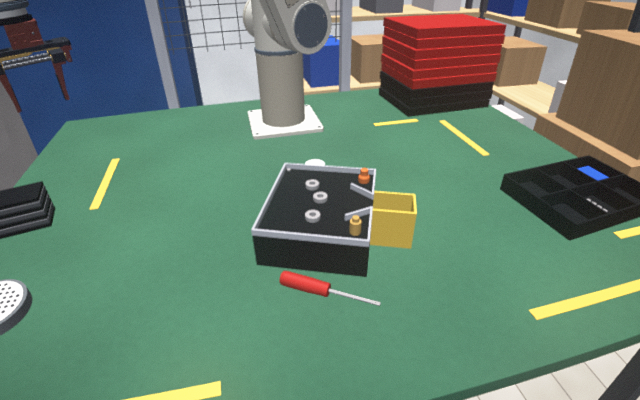

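The side view shows the tray with rings at about (274,218), (304,208) and (343,212). The gate is at (315,163), the cap at (260,168), and the standoff at (363,173). Next I fit the tray pose.

```bash
cat >> h.py <<'E'
from scipy.optimize import least_squares
def cloud(n):
    im,d=viewer.get_image(n); C=cal(n); yy,xx=np.mgrid[0:400,0:640]; px=np.c_[xx.ravel(),yy.ravel()]
    P=withdepth(px,d,C); P[d.ravel()<=0]=1e6
    return im,px,P,C
def t2w(p,T): 
    c,s=np.cos(T[2]),np.sin(T[2]); p=np.atleast_2d(p); return np.c_[T[0]+c*p[:,0]-s*p[:,1],T[1]+s*p[:,0]+c*p[:,1]]
def w2t(p,T):
    c,s=np.cos(T[2]),np.sin(T[2]); p=np.atleast_2d(p)[:,:2]-T[:2]; return np.c_[c*p[:,0]+s*p[:,1],-s*p[:,0]+c*p[:,1]]
def rings(n,T):
    im,px,P,C=cloud(n); g=im.reshape(-1,3).astype(int); q=w2t(P,T)
    m=(abs(q[:,0])<112)&(q[:,1]>-122)&(q[:,1]<64)&(P[:,2]>73)&(P[:,2]<88)&(g.min(1)>110)&(np.ptp(g,axis=1)<40)
    M=m.reshape(400,640).astype(np.uint8); k,l,st,c=cv2.connectedComponentsWithStats(M)
    out=[]
    for i in range(1,k):
        if st[i,4]<40: continue
        s=(l==i).ravel(); (cx,cy),r=cv2.minEnclosingCircle(q[s].astype(np.float32)); out.append((round(cx,1),round(cy,1),round(r,1),st[i,4],c[i].round()))
    return out,im
E
python3 - <<'E'
from h import *
T={}
for n in ['side','scene']:
    im,px,P,C=cloud(n)
    m=(abs(P[:,2]-70)<3.5)&(abs(P[:,0]-580)<200)&(abs(P[:,1]+40)<220)&(im.reshape(-1,3).max(1)<70)
    M=cv2.morphologyEx(m.reshape(400,640).astype(np.uint8),cv2.MORPH_OPEN,np.ones((3,3)))
    k,l,st,_=cv2.connectedComponentsWithStats(M); i=1+np.argmax(st[1:,4]); s=(l==i).ravel()
    r=cv2.minAreaRect(P[s][:,:2].astype(np.float32)); print(n,r,s.sum(),P[s][:,2].mean())
    # rim fit: bright points at z~82
    g=im.reshape(-1,3).astype(int)
    m=(abs(P[:,2]-82)<2.5)&(abs(P[:,0]-590)<190)&(abs(P[:,1]+40)<200)&(np.ptp(g,axis=1)<40)&(g.min(1)>90)
    Q=P[m][:,:2]
    def res(T):
        q=w2t(Q,T); d=np.c_[abs(q[:,0]-117),abs(q[:,0]+117),abs(q[:,1]+127),abs(q[:,1]-68)].min(1); return d
    best=None
    for a in np.arange(-.7,.71,.1):
        f=least_squares(res,[r[0][0],r[0][1]+28,a],loss='soft_l1',f_scale=2)
        if best is None or f.cost<best.cost: best=f
    print(n,'rim',best.x.round(3),best.cost,len(Q),np.median(res(best.x)))
    T[n]=best.x
for n in T: print(n,rings(n,T[n])[0])
for n in T: print(n,rings(n,T['side'])[0])
# check corners by pixel
C=cal('side'); print(w2t(onz([[222,257],[385,264],[384,163],[244,158]],C,82),T['side']).round(1))
print('wall/gate depth; yaw, world gate',t2w([[0,68],[0,107]],T['side']))
K,D,R,t=cal('wrist');print('wristcam',(-R.T@t).round(),R[2].round(2))
E
```

```text
side ((575.5939331054688, -10.109710693359375), (181.57273864746094, 228.93650817871094), 66.83200073242188) 11100 70.2868748632511
side rim [ 5.84713e+02  1.00470e+01 -4.03000e-01] 56662.51328406357 1930 1.650657293626324
scene ((568.6166381835938, -11.29388427734375), (191.71572875976562, 211.0305633544922), 66.88770294189453) 4470 69.72015384549296
scene rim [ 5.88138e+02  1.04560e+01 -4.02000e-01] 23152.97306592459 986 1.6602547819916964
side [(-38.4, 43.6, 25.1, np.int32(101), array([287., 172.])), (38.9, 43.6, 25.4, np.int32(96), array([335., 174.])), (-4.8, -30.8, 13.8, np.int32(180), array([304., 208.])), (56.7, -34.1, 14.3, np.int32(188), array([343., 212.])), (-47.3, -53.5, 14.3, np.int32(192), array([274., 218.]))]
scene [(-47.7, -53.2, 14.3, np.int32(103), array([312., 184.])), (-39.3, 43.1, 25.0, np.int32(102), array([360., 190.])), (-4.8, -30.5, 16.3, np.int32(120), array([320., 197.])), (40.5, 44.4, 23.8, np.int32(117), array([357., 213.])), (56.4, -33.7, 14.5, np.int32(138), array([312., 215.]))]
side [(-38.4, 42.1, 24.6, np.int32(102), array([287., 172.])), (38.9, 43.4, 25.3, np.int32(95), array([335., 174.])), (-4.1, -30.7, 14.4, np.int32(184), array([303., 208.])), (56.8, -34.0, 14.3, np.int32(188), array([343., 211.])), (-47.3, -54.3, 14.3, np.int32(191), array([274., 218.]))]
scene [(-45.0, -50.7, 14.7, np.int32(105), array([312., 184.])), (-36.2, 43.8, 23.2, np.int32(99), array([359., 189.])), (-1.5, -28.2, 14.1, np.int32(117), array([320., 197.])), (42.6, 45.2, 23.7, np.int32(112), array([356., 213.])), (59.1, -32.2, 14.3, np.int32(140), array([312., 215.]))]
[[-110.5 -132.2]
 [ 118.5 -127.5]
 [ 120.4   72.3]
 [-116.1   68.6]]
wall/gate depth; yaw, world gate [[611.35387689  72.61119256]
 [626.63310439 108.49357274]]
wristcam [ 338. -530.  386.] [-0.22 -0.11 -0.97]
```

```bash
cat >> h.py <<'E'
from scipy.spatial.transform import Rotation as Ro
T0=np.array([586.4,10.2,-0.4025])
def state():
    o=get_obs(); R=Ro.from_rotvec(o['orientation']).as_matrix(); h=np.degrees(np.arctan2(R[1,0],R[0,0])-T0[2]) # h: ccw yaw of tool x wrt tray x
    return o,R,w2t(o['ee_pos'],T0)[0],h
def plan(wps):
    """wps: (x,y tray mm, z, heading deg ccw, nrows); prints rows (cm/deg) per waypoint"""
    o,R,p,h=state(); z=o['ee_pos'][2]; print('t',round(o['t'],2),'tcp tray',p.round(1),'z',round(z,1),'h',round(h,2),'w',round(o['width'],1),'F',np.round(o['ft_force'],1),'tilt',R[:,2].round(3))
    for x,y,zz,hh,n in wps:
        for i in range(n):
            f=1/(n-i); d=np.array([x-p[0],y-p[1]])*f; dz=(zz-z)*f; dh=(hh-h)*f
            c,s=np.cos(np.radians(h)),np.sin(np.radians(h)); tx=c*d[0]+s*d[1]; ty=-(-s*d[0]+c*d[1])
            tx,ty,tz,az=np.round([tx/10,ty/10,-dz/10,-dh],2)
            print('{"tx":%g,"ty":%g,"tz":%g,"az":%g}'%(tx,ty,tz,az),end=',')
            p=p+np.array([c*tx+s*-ty,s*tx-c*-ty*-1])*10 if False else p+10*np.array([c*tx+s*ty, s*tx-c*ty]); z-=tz*10; h-=az
        print('  ->',p.round(1),round(z,1),round(h,1))
E
sed -i 's/p=p+np.array.*if False else /p=/' h.py
python3 -c "
from h import *
plan([(-4,-64,180,0,12),(-4,-64,100,0,2)])"
```

```text
t 1.2 tcp tray [ -60.2 -644.8] z 222.7 h -40.48 w 87.7 F [-0.3  0.4 -0.5] tilt [-0.  0. -1.]
{"tx":-2.79,"ty":-3.99,"tz":0.36,"az":-3.37},{"tx":-2.55,"ty":-4.14,"tz":0.36,"az":-3.37},{"tx":-2.3,"ty":-4.28,"tz":0.35,"az":-3.37},{"tx":-2.04,"ty":-4.41,"tz":0.36,"az":-3.37},{"tx":-1.78,"ty":-4.53,"tz":0.35,"az":-3.37},{"tx":-1.51,"ty":-4.62,"tz":0.36,"az":-3.38},{"tx":-1.24,"ty":-4.7,"tz":0.35,"az":-3.37},{"tx":-0.96,"ty":-4.77,"tz":0.36,"az":-3.38},{"tx":-0.67,"ty":-4.82,"tz":0.35,"az":-3.37},{"tx":-0.39,"ty":-4.84,"tz":0.36,"az":-3.38},{"tx":-0.1,"ty":-4.86,"tz":0.35,"az":-3.37},{"tx":0.18,"ty":-4.86,"tz":0.36,"az":-3.38},  -> [ -4. -64.] 180.0 0.0
{"tx":0,"ty":-0,"tz":4,"az":0},{"tx":0,"ty":-0,"tz":4,"az":0},  -> [ -4. -64.] 100.0 0.0
```

```bash
python3 -m inch '[{"tx":-2.8,"ty":-4,"tz":0.36,"az":-3.37,"jaw":0.136},{"tx":-2.55,"ty":-4.15,"tz":0.36,"az":-3.37,"jaw":0.136},{"tx":-2.3,"ty":-4.3,"tz":0.35,"az":-3.37,"jaw":0.136},{"tx":-2.05,"ty":-4.4,"tz":0.36,"az":-3.37,"jaw":0.136},{"tx":-1.8,"ty":-4.5,"tz":0.35,"az":-3.37,"jaw":0.136},{"tx":-1.5,"ty":-4.6,"tz":0.36,"az":-3.38,"jaw":0.136},{"tx":-1.25,"ty":-4.7,"tz":0.35,"az":-3.37,"jaw":0.136},{"tx":-0.95,"ty":-4.8,"tz":0.36,"az":-3.38,"jaw":0.136},{"tx":-0.65,"ty":-4.8,"tz":0.35,"az":-3.37,"jaw":0.136},{"tx":-0.4,"ty":-4.85,"tz":0.36,"az":-3.38,"jaw":0.136},{"tx":-0.1,"ty":-4.85,"tz":0.35,"az":-3.37,"jaw":0.136},{"tx":0.2,"ty":-4.85,"tz":0.36,"az":-3.38,"jaw":0.136}]'
python3 - <<'E'
from h import *
plan([(-4,-64,100,0,2),(-4,-64,74,0,2)])
r,im=rings('wrist',T0);print(r);cv2.imwrite('pics/w1.png',im[:,:,::-1])
print(rings('side',T0)[0])
E
```

```text
t 1.2 tcp tray [ -60.2 -644.8] z 222.7 h -40.48 w 87.7 F [-0.3  0.4 -0.5] tilt [-0.  0. -1.]
{"tx":-16.72,"ty":-23.91,"tz":6.13,"az":-20.24},{"tx":-7.41,"ty":-28.22,"tz":6.14,"az":-20.24},  -> [ -4. -64.] 100.0 0.0
{"tx":0,"ty":0,"tz":1.3,"az":0},{"tx":0,"ty":0,"tz":1.3,"az":0},  -> [ -4. -64.] 74.0 0.0
[]
[(-39.0, 42.0, 25.4, np.int32(103), array([287., 171.])), (36.7, 42.2, 25.5, np.int32(99), array([335., 174.])), (-6.8, -31.8, 14.6, np.int32(184), array([304., 208.])), (54.9, -34.9, 14.6, np.int32(190), array([343., 212.])), (-48.9, -55.6, 13.9, np.int32(193), array([274., 218.]))]$[0]: bad value
```

View pics/w1.png

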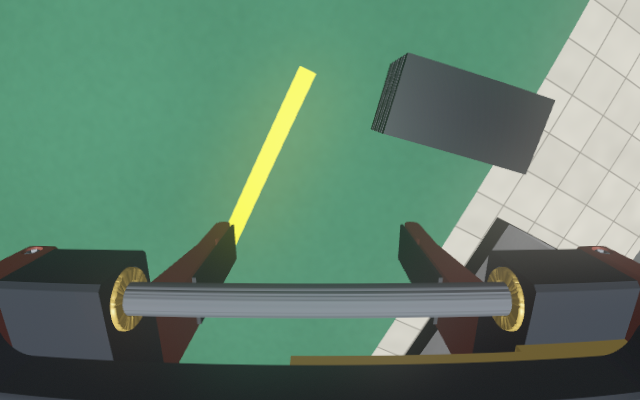

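The call was refused, probably because `ax` and `ay` were missing. The wrist image shows only bench, since the arm hasn't moved yet. I'll resend with every key.

```bash
python3 -m inch '[{"tx":-2.8,"ty":-4,"tz":0.36,"ax":0,"ay":0,"az":-3.37,"jaw":0.136},{"tx":-2.55,"ty":-4.15,"tz":0.36,"ax":0,"ay":0,"az":-3.37,"jaw":0.136},{"tx":-2.3,"ty":-4.3,"tz":0.35,"ax":0,"ay":0,"az":-3.37,"jaw":0.136},{"tx":-2.05,"ty":-4.4,"tz":0.36,"ax":0,"ay":0,"az":-3.37,"jaw":0.136},{"tx":-1.8,"ty":-4.5,"tz":0.35,"ax":0,"ay":0,"az":-3.37,"jaw":0.136},{"tx":-1.5,"ty":-4.6,"tz":0.36,"ax":0,"ay":0,"az":-3.38,"jaw":0.136},{"tx":-1.25,"ty":-4.7,"tz":0.35,"ax":0,"ay":0,"az":-3.37,"jaw":0.136},{"tx":-0.95,"ty":-4.8,"tz":0.36,"ax":0,"ay":0,"az":-3.38,"jaw":0.136},{"tx":-0.65,"ty":-4.8,"tz":0.35,"ax":0,"ay":0,"az":-3.37,"jaw":0.136},{"tx":-0.4,"ty":-4.85,"tz":0.36,"ax":0,"ay":0,"az":-3.38,"jaw":0.136},{"tx":-0.1,"ty":-4.85,"tz":0.35,"ax":0,"ay":0,"az":-3.37,"jaw":0.136},{"tx":0.2,"ty":-4.85,"tz":0.36,"ax":0,"ay":0,"az":-3.38,"jaw":0.136}]' | head -c 1500
python3 - <<'E'
from h import *
plan([(-4.5,-64,100,0,2),(-4.5,-64,74,0,2)])
r,im=rings('wrist',T0);print(r);cv2.imwrite('pics/w2.png',im[:,:,::-1])
E
```

```text
t: 2.8
ee_pos: [558.5, -45.7, 180.1]
orientation: [-3.079, 0.625, -0.001]
ft_force: [0.5, -0.6, 0.8]
width: 11.8
t 2.8 tcp tray [ -3.8 -62.4] z 180.1 h 0.12 w 11.8 F [ 0.5 -0.6  0.8] tilt [ 0.001 -0.    -1.   ]
{"tx":-0.04,"ty":0.08,"tz":4,"az":0.06},{"tx":-0.03,"ty":0.08,"tz":4.01,"az":0.06},  -> [ -4.5 -64. ] 100.0 -0.0
{"tx":-0,"ty":-0,"tz":1.3,"az":-0},{"tx":-0,"ty":-0,"tz":1.3,"az":-0},  -> [ -4.5 -64. ] 74.0 -0.0
[(-40.0, 45.7, 22.5, np.int32(478), array([269.,  61.])), (39.8, 46.0, 22.5, np.int32(470), array([375.,  61.])), (-5.4, -26.1, 14.0, np.int32(757), array([315., 155.])), (55.9, -29.3, 13.9, np.int32(785), array([390., 159.])), (-48.2, -49.7, 13.9, np.int32(739), array([264., 183.])), (-3.7, -120.3, 9.4, np.int32(144), array([316., 262.]))]
```

View pics/w2.png

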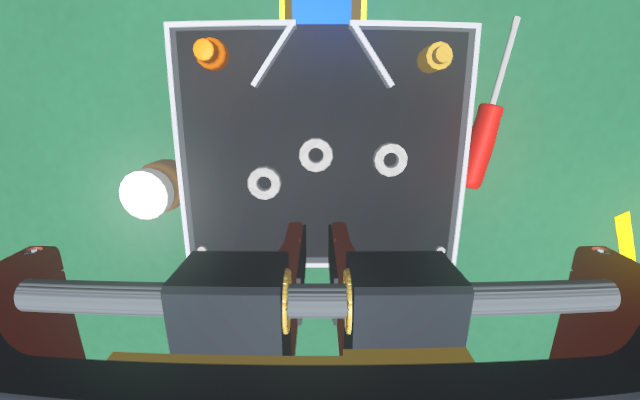

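The wrist view shows all three rings flat and the funnel clear: b at (315,155), a at (264,183), c at (390,159). It agrees with the other cameras to within about 4 mm. I'm lowering behind ring b and pushing.

```bash
python3 -m inch '[{"tx":-0.04,"ty":0.08,"tz":4,"ax":0,"ay":0,"az":0.06,"jaw":0.136},{"tx":-0.03,"ty":0.08,"tz":4,"ax":0,"ay":0,"az":0.06,"jaw":0.136},{"tx":0,"ty":0,"tz":1.3,"ax":0,"ay":0,"az":0,"jaw":0.136},{"tx":0,"ty":0,"tz":1.3,"ax":0,"ay":0,"az":0,"jaw":0.136},{"tx":0,"ty":-0.6,"tz":0,"ax":0,"ay":0,"az":0,"jaw":0.136},{"tx":0,"ty":-0.6,"tz":0,"ax":0,"ay":0,"az":0,"jaw":0.136},{"tx":0,"ty":-0.6,"tz":0,"ax":0,"ay":0,"az":0,"jaw":0.136},{"tx":0,"ty":-0.6,"tz":0,"ax":0,"ay":0,"az":0,"jaw":0.136},{"tx":0,"ty":-0.6,"tz":0,"ax":0,"ay":0,"az":0,"jaw":0.136}]'
python3 - <<'E'
from h import *
plan([(0,20,74,0,8),(0,48,74,0,4)])
r,im=rings('wrist',T0);print(r)
E
```

```text
t: 3.98
ee_pos: [568.6, -20.4, 74.3]
orientation: [-3.078, 0.631, -0.001]
ft_force: [-0.2, -0.6, 1.1]
width: 11.9
t 3.98 tcp tray [ -4.4 -35.2] z 74.3 h -0.11 w 11.9 F [-0.2 -0.6  1.1] tilt [ 0.001 -0.    -1.   ]
{"tx":0.05,"ty":-0.69,"tz":0,"az":-0.01},{"tx":0.05,"ty":-0.69,"tz":0,"az":-0.01},{"tx":0.06,"ty":-0.69,"tz":0.01,"az":-0.01},{"tx":0.05,"ty":-0.69,"tz":0,"az":-0.02},{"tx":0.06,"ty":-0.69,"tz":0.01,"az":-0.01},{"tx":0.05,"ty":-0.69,"tz":0,"az":-0.02},{"tx":0.06,"ty":-0.69,"tz":0.01,"az":-0.01},{"tx":0.05,"ty":-0.69,"tz":0,"az":-0.02},  -> [-0. 20.] 74.0 0.0
{"tx":0,"ty":-0.7,"tz":0,"az":0},{"tx":0,"ty":-0.7,"tz":0,"az":0},{"tx":0,"ty":-0.7,"tz":0,"az":0},{"tx":0,"ty":-0.7,"tz":0,"az":0},  -> [-0. 48.] 74.0 0.0
[(-39.0, 43.8, 25.2, np.int32(1426), array([243.,  82.])), (37.8, 44.1, 25.2, np.int32(1561), array([409.,  83.])), (-4.3, -13.3, 14.1, np.int32(1877), array([318., 202.])), (55.5, -33.7, 14.0, np.int32(1234), array([433., 234.])), (107.1, -116.6, 4.7, np.int32(71), array([498., 358.]))]
```

```bash
python3 -m inch '[{"tx":0.05,"ty":-0.7,"tz":0,"ax":0,"ay":0,"az":0,"jaw":0.136},{"tx":0.05,"ty":-0.7,"tz":0,"ax":0,"ay":0,"az":0,"jaw":0.136},{"tx":0.05,"ty":-0.7,"tz":0,"ax":0,"ay":0,"az":0,"jaw":0.136},{"tx":0.05,"ty":-0.7,"tz":0,"ax":0,"ay":0,"az":0,"jaw":0.136},{"tx":0.05,"ty":-0.7,"tz":0,"ax":0,"ay":0,"az":0,"jaw":0.136},{"tx":0.05,"ty":-0.7,"tz":0,"ax":0,"ay":0,"az":0,"jaw":0.136},{"tx":0.05,"ty":-0.7,"tz":0,"ax":0,"ay":0,"az":0,"jaw":0.136},{"tx":0.05,"ty":-0.7,"tz":0,"ax":0,"ay":0,"az":0,"jaw":0.136},{"tx":0,"ty":-0.7,"tz":0,"ax":0,"ay":0,"az":0,"jaw":0.136},{"tx":0,"ty":-0.7,"tz":0,"ax":0,"ay":0,"az":0,"jaw":0.136}]'
python3 - <<'E'
from h import *
plan([(0,54,74,0,3)])
r,im=rings('wrist',T0);print(r);cv2.imwrite('pics/w3.png',im[:,:,::-1])
E
```

```text
t: 5.28
ee_pos: [599.6, 42.4, 74.0]
orientation: [3.078, -0.631, -0.0]
ft_force: [-0.2, -0.7, 0.6]
width: 12.0
t 5.28 tcp tray [-0.5 34.8] z 74.0 h -0.12 w 12.0 F [-0.2 -0.7  0.6] tilt [-0. -0. -1.]
{"tx":0.01,"ty":-0.64,"tz":-0,"az":-0.04},{"tx":0.02,"ty":-0.64,"tz":-0,"az":-0.04},{"tx":0.01,"ty":-0.64,"tz":-0,"az":-0.04},  -> [-0. 54.] 74.0 0.0
[(-37.4, 48.3, 20.2, np.int32(567), array([245., 221.])), (-0.5, 56.4, 14.0, np.int32(1425), array([318., 209.])), (36.3, 48.0, 20.9, np.int32(580), array([390., 221.]))]
```

View pics/w3.png

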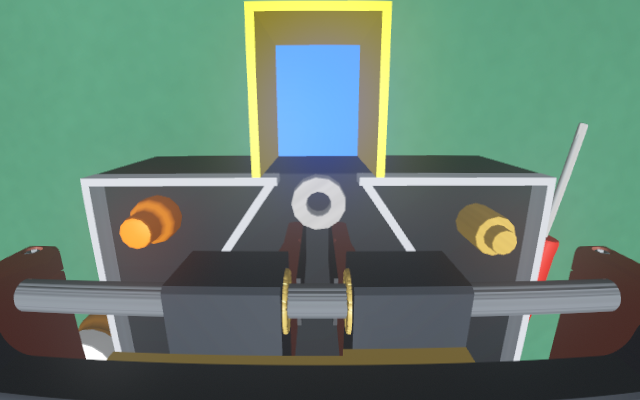

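Ring b is cradled and centred in the gate at (318,203). I'm finishing the push and backing off.

```bash
python3 -m inch '[{"tx":0,"ty":-0.65,"tz":0,"ax":0,"ay":0,"az":0,"jaw":0.136},{"tx":0,"ty":-0.65,"tz":0,"ax":0,"ay":0,"az":0,"jaw":0.136},{"tx":0,"ty":-0.65,"tz":0,"ax":0,"ay":0,"az":0,"jaw":0.136},{"tx":0,"ty":0,"tz":0,"ax":0,"ay":0,"az":0,"jaw":0.136},{"tx":0,"ty":1,"tz":0,"ax":0,"ay":0,"az":0,"jaw":0.136},{"tx":0,"ty":1,"tz":-4,"ax":0,"ay":0,"az":0,"jaw":0.136},{"tx":0,"ty":2,"tz":-4,"ax":0,"ay":0,"az":0,"jaw":0.136}]'
python3 - <<'E'
from h import *
s=35; a=np.array([-48,-53.]); 
u=lambda h:np.array([-np.sin(np.radians(h)),np.cos(np.radians(h))])
A=a-34*u(-s)
plan([(*A,150,-s,5),(*A,74,-s,4)])
r,im=rings('wrist',T0);print(r);cv2.imwrite('pics/w4.png',im[:,:,::-1])
print(rings('side',T0)[0])
E
```

```text
t: 6.2
ee_pos: [590.5, 22.4, 154.3]
orientation: [3.077, -0.631, -0.002]
ft_force: [1.1, -0.7, 0.7]
width: 12.1
t 6.2 tcp tray [-1.  12.8] z 154.3 h -0.1 w 12.1 F [ 1.1 -0.7  0.7] tilt [-0.002 -0.    -1.   ]
{"tx":-1.33,"ty":1.88,"tz":0.09,"az":6.98},{"tx":-1.09,"ty":2.02,"tz":0.09,"az":6.98},{"tx":-0.83,"ty":2.14,"tz":0.08,"az":6.98},{"tx":-0.57,"ty":2.23,"tz":0.09,"az":6.98},{"tx":-0.3,"ty":2.27,"tz":0.08,"az":6.98},  -> [-67.5 -80.8] 150.0 -35.0
{"tx":0,"ty":0,"tz":1.9,"az":0},{"tx":0,"ty":0,"tz":1.9,"az":0},{"tx":0,"ty":0,"tz":1.9,"az":0},{"tx":0,"ty":0,"tz":1.9,"az":0},  -> [-67.5 -80.8] 74.0 -35.0
[(-62.6, 35.5, 56.7, np.int32(4678), array([221., 159.])), (32.2, 41.7, 28.3, np.int32(300), array([351., 144.])), (58.5, 51.0, 30.9, np.int32(1135), array([390., 141.])), (103.5, 48.4, 12.4, np.int32(229), array([453., 151.])), (57.7, -28.9, 12.1, np.int32(286), array([388., 246.]))]
[(-39.8, 42.7, 25.9, np.int32(122), array([287., 172.])), (36.6, 42.8, 25.6, np.int32(104), array([335., 174.])), (54.6, -34.6, 14.8, np.int32(196), array([343., 212.])), (-49.6, -55.1, 14.3, np.int32(202), array([274., 218.]))]
```

View pics/w4.png

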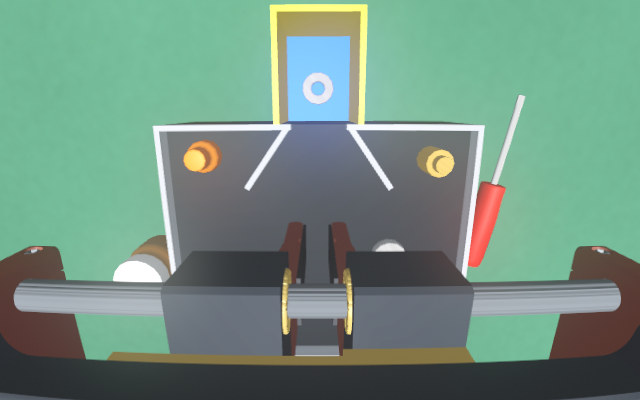

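Ring b lies in the slot at (318,88), and nothing else has moved. Next is ring a. The tool goes behind it at 35° and pushes along a path that arcs into the gate.

```bash
python3 -m inch '[{"tx":-1.33,"ty":1.9,"tz":0.1,"ax":0,"ay":0,"az":7,"jaw":0.136},{"tx":-1.1,"ty":2,"tz":0.1,"ax":0,"ay":0,"az":7,"jaw":0.136},{"tx":-0.85,"ty":2.15,"tz":0.1,"ax":0,"ay":0,"az":7,"jaw":0.136},{"tx":-0.55,"ty":2.25,"tz":0.1,"ax":0,"ay":0,"az":7,"jaw":0.136},{"tx":-0.3,"ty":2.25,"tz":0,"ax":0,"ay":0,"az":7,"jaw":0.136},{"tx":0,"ty":0,"tz":1.9,"ax":0,"ay":0,"az":0,"jaw":0.136},{"tx":0,"ty":0,"tz":1.9,"ax":0,"ay":0,"az":0,"jaw":0.136},{"tx":0,"ty":0,"tz":1.9,"ax":0,"ay":0,"az":0,"jaw":0.136},{"tx":0,"ty":0,"tz":1.9,"ax":0,"ay":0,"az":0,"jaw":0.136},{"tx":0,"ty":0,"tz":0,"ax":0,"ay":0,"az":0,"jaw":0.136}]'
cat >> h.py <<'E'
u=lambda h:np.array([-np.sin(np.radians(h)),np.cos(np.radians(h))])
def path(ringpts):  # (ring x,y,heading,nrows) -> TCP waypoints
    return [(*(np.array(r[:2])-22.3*u(r[2])),74,r[2],r[3]) for r in ringpts]
E
python3 - <<'E'
from h import *
r,im=rings('wrist',T0);print(r)
plan(path([(-44,-47.3,-35,3),(-15,-6,-35,8),(-8.5,6,-24,2),(-3.5,20,-12,2),(-1,36,0,2),(0,72,0,6)]))
E
```

```text
t: 7.55
ee_pos: [491.5, -37.0, 72.3]
orientation: [2.744, -1.527, -0.006]
ft_force: [-0.3, 0.5, -0.7]
width: 11.7
[(-46.6, 32.4, 11.7, np.int32(839), array([210.,  25.])), (57.6, -35.6, 16.4, np.int32(2375), array([481.,  22.])), (107.0, -117.1, 4.4, np.int32(149), array([635., 108.])), (-48.6, -54.9, 14.9, np.int32(2106), array([319., 180.])), (-106.6, -118.7, 3.5, np.int32(44), array([301., 326.]))]
t 7.6 tcp tray [-68.  -80.3] z 73.2 h -35.14 w 11.9 F [ 0.1 -0.5  0.3] tilt [-0.002  0.    -1.   ]
{"tx":0.02,"ty":-0.62,"tz":-0.03,"az":-0.05},{"tx":0.02,"ty":-0.62,"tz":-0.02,"az":-0.04},{"tx":0.03,"ty":-0.61,"tz":-0.03,"az":-0.05},  -> [-56.8 -65.6] 74.0 -35.0
{"tx":0,"ty":-0.63,"tz":0,"az":0},{"tx":0,"ty":-0.63,"tz":0,"az":0},{"tx":0,"ty":-0.63,"tz":0,"az":0},{"tx":0,"ty":-0.63,"tz":0,"az":0},{"tx":0,"ty":-0.63,"tz":0,"az":0},{"tx":0,"ty":-0.63,"tz":0,"az":0},{"tx":0,"ty":-0.64,"tz":0,"az":0},{"tx":0.01,"ty":-0.63,"tz":0,"az":0},  -> [-27.8 -24.3] 74.0 -35.0
{"tx":0.13,"ty":-0.7,"tz":0,"az":-5.5},{"tx":0.2,"ty":-0.68,"tz":0,"az":-5.5},  -> [-17.6 -14.4] 74.0 -24.0
{"tx":0.18,"ty":-0.77,"tz":0,"az":-6},{"tx":0.25,"ty":-0.74,"tz":0,"az":-6},  -> [-8.2 -1.8] 74.0 -12.0
{"tx":0.19,"ty":-0.83,"tz":0,"az":-6},{"tx":0.27,"ty":-0.81,"tz":0,"az":-6},  -> [-1.  13.7] 74.0 0.0
{"tx":0.02,"ty":-0.6,"tz":0,"az":0},{"tx":0.02,"ty":-0.6,"tz":0,"az":0},{"tx":0.02,"ty":-0.6,"tz":0,"az":0},{"tx":0.01,"ty":-0.6,"tz":0,"az":0},{"tx":0.02,"ty":-0.6,"tz":0,"az":0},{"tx":0.01,"ty":-0.6,"tz":0,"az":0},  -> [-0.  49.7] 74.0 0.0
```

```bash
python3 -m inch '[{"tx":0,"ty":-0.62,"tz":0,"ax":0,"ay":0,"az":0,"jaw":0.136},{"tx":0,"ty":-0.62,"tz":0,"ax":0,"ay":0,"az":0,"jaw":0.136},{"tx":0,"ty":-0.62,"tz":0,"ax":0,"ay":0,"az":0,"jaw":0.136},{"tx":0,"ty":-0.63,"tz":0,"ax":0,"ay":0,"az":0,"jaw":0.136},{"tx":0,"ty":-0.63,"tz":0,"ax":0,"ay":0,"az":0,"jaw":0.136},{"tx":0,"ty":-0.63,"tz":0,"ax":0,"ay":0,"az":0,"jaw":0.136},{"tx":0,"ty":-0.63,"tz":0,"ax":0,"ay":0,"az":0,"jaw":0.136},{"tx":0,"ty":-0.63,"tz":0,"ax":0,"ay":0,"az":0,"jaw":0.136},{"tx":0,"ty":-0.63,"tz":0,"ax":0,"ay":0,"az":0,"jaw":0.136},{"tx":0,"ty":-0.63,"tz":0,"ax":0,"ay":0,"az":0,"jaw":0.136},{"tx":0,"ty":-0.63,"tz":0,"ax":0,"ay":0,"az":0,"jaw":0.136}]'
python3 - <<'E'
from h import *
r,im=rings('wrist',T0);print(r)
plan(path([(-8.5,6,-24,3),(-3.5,20,-12,3),(-1,36,0,3)]))
E
```

```text
t: 8.98
ee_pos: [552.3, -0.4, 74.0]
orientation: [-2.745, 1.527, 0.0]
ft_force: [-0.6, 0.1, 0.1]
width: 11.9
[(39.2, 44.5, 25.0, np.int32(1441), array([350.,  52.])), (-39.0, 44.3, 25.4, np.int32(1467), array([217., 150.])), (56.2, -33.7, 14.1, np.int32(2011), array([466., 169.])), (-15.2, -5.0, 14.4, np.int32(1955), array([315., 202.])), (107.6, -117.0, 4.9, np.int32(137), array([607., 236.]))]
t 9.03 tcp tray [-26.6 -22.5] z 74.1 h -35.11 w 11.7 F [ 0.1 -0.6 -0.2] tilt [ 0.001  0.    -1.   ]
{"tx":0.09,"ty":-0.39,"tz":0,"az":-3.7},{"tx":0.12,"ty":-0.39,"tz":0,"az":-3.71},{"tx":0.14,"ty":-0.38,"tz":0.01,"az":-3.7},  -> [-17.6 -14.4] 74.0 -24.0
{"tx":0.12,"ty":-0.51,"tz":-0,"az":-4},{"tx":0.15,"ty":-0.5,"tz":-0,"az":-4},{"tx":0.18,"ty":-0.49,"tz":-0,"az":-4},  -> [-8.2 -1.8] 74.0 -12.0
{"tx":0.13,"ty":-0.56,"tz":-0,"az":-4},{"tx":0.16,"ty":-0.54,"tz":-0,"az":-4},{"tx":0.2,"ty":-0.54,"tz":-0,"az":-4},  -> [-1.  13.7] 74.0 -0.0
```

Ring a is tracking as planned, at (-15,-5).

```bash
python3 -m inch '[{"tx":0.09,"ty":-0.4,"tz":0,"ax":0,"ay":0,"az":-3.7,"jaw":0.136},{"tx":0.12,"ty":-0.4,"tz":0,"ax":0,"ay":0,"az":-3.7,"jaw":0.136},{"tx":0.14,"ty":-0.4,"tz":0,"ax":0,"ay":0,"az":-3.7,"jaw":0.136},{"tx":0.12,"ty":-0.5,"tz":0,"ax":0,"ay":0,"az":-4,"jaw":0.136},{"tx":0.15,"ty":-0.5,"tz":0,"ax":0,"ay":0,"az":-4,"jaw":0.136},{"tx":0.18,"ty":-0.5,"tz":0,"ax":0,"ay":0,"az":-4,"jaw":0.136},{"tx":0.13,"ty":-0.55,"tz":0,"ax":0,"ay":0,"az":-4,"jaw":0.136},{"tx":0.16,"ty":-0.55,"tz":0,"ax":0,"ay":0,"az":-4,"jaw":0.136},{"tx":0.2,"ty":-0.55,"tz":0,"ax":0,"ay":0,"az":-4,"jaw":0.136}]'
python3 - <<'E'
from h import *
r,im=rings('wrist',T0);print(r)
plan([(0,54,74,0,7)])
E
```

```text
t: 10.15
ee_pos: [590.2, 23.2, 74.0]
orientation: [3.079, -0.625, -0.0]
ft_force: [-0.9, -0.2, -0.2]
width: 11.9
[(-38.3, 43.5, 25.0, np.int32(838), array([241., 186.])), (37.7, 43.6, 24.9, np.int32(910), array([399., 186.])), (-2.4, 35.3, 14.4, np.int32(1953), array([315., 202.]))]
t 10.2 tcp tray [-1.2 14. ] z 74.0 h 0.28 w 12.0 F [-0.2 -0.3 -0.3] tilt [ 0.001  0.    -1.   ]
{"tx":0.02,"ty":-0.57,"tz":0,"az":0.04},{"tx":0.02,"ty":-0.57,"tz":0,"az":0.04},{"tx":0.02,"ty":-0.57,"tz":0,"az":0.04},{"tx":0.02,"ty":-0.57,"tz":0,"az":0.04},{"tx":0.02,"ty":-0.57,"tz":0,"az":0.04},{"tx":0.02,"ty":-0.57,"tz":0,"az":0.04},{"tx":0.01,"ty":-0.58,"tz":0,"az":0.04},  -> [-0. 54.] 74.0 -0.0
```

```bash
python3 -m inch '[{"tx":0.02,"ty":-0.57,"tz":0,"ax":0,"ay":0,"az":0,"jaw":0.136},{"tx":0.02,"ty":-0.57,"tz":0,"ax":0,"ay":0,"az":0,"jaw":0.136},{"tx":0.02,"ty":-0.57,"tz":0,"ax":0,"ay":0,"az":0,"jaw":0.136},{"tx":0.02,"ty":-0.57,"tz":0,"ax":0,"ay":0,"az":0,"jaw":0.136},{"tx":0.02,"ty":-0.57,"tz":0,"ax":0,"ay":0,"az":0,"jaw":0.136},{"tx":0,"ty":-0.57,"tz":0,"ax":0,"ay":0,"az":0,"jaw":0.136},{"tx":0,"ty":-0.57,"tz":0,"ax":0,"ay":0,"az":0,"jaw":0.136},{"tx":0,"ty":0,"tz":0,"ax":0,"ay":0,"az":0,"jaw":0.136},{"tx":0,"ty":1,"tz":0,"ax":0,"ay":0,"az":0,"jaw":0.136},{"tx":0,"ty":1,"tz":-4,"ax":0,"ay":0,"az":0,"jaw":0.136},{"tx":0,"ty":2,"tz":-4,"ax":0,"ay":0,"az":0,"jaw":0.136}]'
python3 - <<'E'
from h import *
A=np.array([56,-33.5])-34*u(40)
plan([(*A,150,40,5),(*A,74,40,4)])
r,im=rings('wrist',T0);cv2.imwrite('pics/w5.png',im[:,:,::-1])
print(rings('side',T0)[0])
E
```

```text
t: 11.58
ee_pos: [590.1, 21.8, 154.3]
orientation: [3.078, -0.628, -0.002]
ft_force: [-0.1, -0.8, 0.5]
width: 12.1
t 11.57 tcp tray [-1.2 12.2] z 154.3 h -0.01 w 12.1 F [-0.1 -0.8  0.5] tilt [-0.001 -0.    -1.   ]
{"tx":1.58,"ty":1.43,"tz":0.09,"az":-8},{"tx":1.37,"ty":1.64,"tz":0.09,"az":-8},{"tx":1.12,"ty":1.82,"tz":0.08,"az":-8},{"tx":0.86,"ty":1.95,"tz":0.09,"az":-8},{"tx":0.58,"ty":2.05,"tz":0.08,"az":-8.01},  -> [ 77.8 -59.5] 150.0 40.0
{"tx":0,"ty":0,"tz":1.9,"az":0},{"tx":0,"ty":0,"tz":1.9,"az":0},{"tx":0,"ty":0,"tz":1.9,"az":0},{"tx":0,"ty":0,"tz":1.9,"az":0},  -> [ 77.8 -59.5] 74.0 40.0
[(-39.2, 42.5, 25.4, np.int32(122), array([287., 172.])), (37.4, 42.2, 25.7, np.int32(103), array([335., 174.])), (55.3, -34.6, 14.2, np.int32(194), array([343., 212.]))]
```

View pics/w5.png

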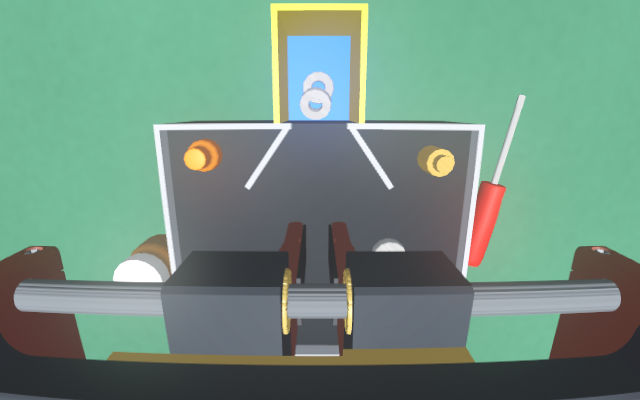

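Rings a and b are both down in the slot, at (318,88) and (315,103), and the bystanders haven't moved. Now ring c at a 45° heading.

```bash
python3 -m inch '[{"tx":1.58,"ty":1.4,"tz":0.1,"ax":0,"ay":0,"az":-9,"jaw":0.136},{"tx":1.4,"ty":1.6,"tz":0.1,"ax":0,"ay":0,"az":-9,"jaw":0.136},{"tx":1.1,"ty":1.8,"tz":0.1,"ax":0,"ay":0,"az":-9,"jaw":0.136},{"tx":0.85,"ty":1.95,"tz":0.1,"ax":0,"ay":0,"az":-9,"jaw":0.136},{"tx":0.6,"ty":2.05,"tz":0,"ax":0,"ay":0,"az":-9,"jaw":0.136},{"tx":0,"ty":0,"tz":0,"ax":0,"ay":0,"az":0,"jaw":0.136}]'
python3 - <<'E'
from h import *
A=np.array([56,-33.5])-34*u(45)
plan([(*A,74,45,4)]+path([(15,7.5,45,11)]))
E
```

```text
t: 12.42
ee_pos: [639.0, -73.0, 149.0]
orientation: [-3.085, -0.592, 0.001]
ft_force: [1.2, 0.3, -0.1]
width: 12.3
t 12.43 tcp tray [ 81. -56.] z 149.0 h 44.79 w 12.3 F [ 1.2  0.3 -0.1] tilt [-0.001  0.    -1.   ]
{"tx":-0.04,"ty":0.01,"tz":1.87,"az":-0.05},{"tx":-0.05,"ty":0.01,"tz":1.88,"az":-0.05},{"tx":-0.04,"ty":0.01,"tz":1.87,"az":-0.06},{"tx":-0.05,"ty":0.01,"tz":1.88,"az":-0.05},  -> [ 80.  -57.5] 74.0 45.0
{"tx":0,"ty":-0.63,"tz":-0,"az":-0},{"tx":0,"ty":-0.63,"tz":-0,"az":-0},{"tx":0,"ty":-0.63,"tz":-0,"az":-0},{"tx":0,"ty":-0.63,"tz":-0,"az":-0},{"tx":0,"ty":-0.63,"tz":-0,"az":-0},{"tx":0,"ty":-0.64,"tz":-0,"az":-0},{"tx":0,"ty":-0.63,"tz":-0,"az":-0},{"tx":0,"ty":-0.64,"tz":-0,"az":-0},{"tx":0,"ty":-0.63,"tz":-0,"az":-0},{"tx":0,"ty":-0.64,"tz":-0,"az":-0},{"tx":0,"ty":-0.63,"tz":-0,"az":-0},  -> [30.8 -8.3] 74.0 45.0
```

```bash
python3 -m inch '[{"tx":-0.04,"ty":0,"tz":1.87,"ax":0,"ay":0,"az":0,"jaw":0.136},{"tx":-0.05,"ty":0,"tz":1.87,"ax":0,"ay":0,"az":0,"jaw":0.136},{"tx":-0.04,"ty":0,"tz":1.87,"ax":0,"ay":0,"az":-0.1,"jaw":0.136},{"tx":-0.05,"ty":0,"tz":1.87,"ax":0,"ay":0,"az":-0.1,"jaw":0.136},{"tx":0,"ty":-0.63,"tz":0,"ax":0,"ay":0,"az":0,"jaw":0.136},{"tx":0,"ty":-0.63,"tz":0,"ax":0,"ay":0,"az":0,"jaw":0.136},{"tx":0,"ty":-0.63,"tz":0,"ax":0,"ay":0,"az":0,"jaw":0.136},{"tx":0,"ty":-0.63,"tz":0,"ax":0,"ay":0,"az":0,"jaw":0.136},{"tx":0,"ty":-0.63,"tz":0,"ax":0,"ay":0,"az":0,"jaw":0.136},{"tx":0,"ty":-0.63,"tz":0,"ax":0,"ay":0,"az":0,"jaw":0.136}]'
python3 - <<'E'
from h import *
r,im=rings('wrist',T0);print(r)
plan(path([(15,7.5,45,5),(8,17,30,3),(3,28.5,15,3)]))
E
```

```text
t: 13.68
ee_pos: [623.3, -37.1, 75.5]
orientation: [3.083, 0.603, 0.001]
ft_force: [0.6, 0.7, -0.8]
width: 12.2
[(-41.9, 39.4, 20.5, np.int32(840), array([266.,   6.])), (36.8, 43.6, 25.2, np.int32(1433), array([407., 123.])), (35.6, -13.7, 14.1, np.int32(1953), array([317., 201.]))]
t 13.72 tcp tray [ 51.9 -28.7] z 75.3 h 45.2 w 11.8 F [-0.2 -0.1  0.4] tilt [-0.  0. -1.]
{"tx":-0.01,"ty":-0.59,"tz":0.03,"az":0.04},{"tx":-0.01,"ty":-0.59,"tz":0.03,"az":0.04},{"tx":-0.01,"ty":-0.59,"tz":0.02,"az":0.04},{"tx":-0.01,"ty":-0.58,"tz":0.03,"az":0.04},{"tx":-0.01,"ty":-0.59,"tz":0.02,"az":0.04},  -> [30.7 -8.3] 74.0 45.0
{"tx":-0.13,"ty":-0.41,"tz":0,"az":5},{"tx":-0.17,"ty":-0.4,"tz":0,"az":5},{"tx":-0.2,"ty":-0.39,"tz":0,"az":5},  -> [19.2 -2.3] 74.0 30.0
{"tx":-0.15,"ty":-0.44,"tz":0,"az":5},{"tx":-0.18,"ty":-0.43,"tz":0,"az":5},{"tx":-0.22,"ty":-0.4,"tz":0,"az":5},  -> [8.8 6.9] 74.0 15.0
```

```bash
python3 -m inch '[{"tx":0,"ty":-0.59,"tz":0.03,"ax":0,"ay":0,"az":0,"jaw":0.136},{"tx":0,"ty":-0.59,"tz":0.03,"ax":0,"ay":0,"az":0,"jaw":0.136},{"tx":0,"ty":-0.59,"tz":0.03,"ax":0,"ay":0,"az":0,"jaw":0.136},{"tx":0,"ty":-0.59,"tz":0.03,"ax":0,"ay":0,"az":0.1,"jaw":0.136},{"tx":0,"ty":-0.59,"tz":0,"ax":0,"ay":0,"az":0.1,"jaw":0.136},{"tx":-0.13,"ty":-0.41,"tz":0,"ax":0,"ay":0,"az":5,"jaw":0.136},{"tx":-0.17,"ty":-0.4,"tz":0,"ax":0,"ay":0,"az":5,"jaw":0.136},{"tx":-0.2,"ty":-0.4,"tz":0,"ax":0,"ay":0,"az":5,"jaw":0.136},{"tx":-0.15,"ty":-0.44,"tz":0,"ax":0,"ay":0,"az":5,"jaw":0.136},{"tx":-0.18,"ty":-0.43,"tz":0,"ax":0,"ay":0,"az":5,"jaw":0.136},{"tx":-0.22,"ty":-0.4,"tz":0,"ax":0,"ay":0,"az":5,"jaw":0.136}]'
python3 - <<'E'
from h import *
r,im=rings('wrist',T0);print(r)
plan(path([(0.3,43,0,4)])+[(0,54,74,0,6)])
E
```

```text
t: 15.1
ee_pos: [597.7, 12.9, 73.9]
orientation: [-3.133, 0.226, 0.001]
ft_force: [-1.0, -0.0, 0.1]
width: 11.8
[(-40.2, 44.3, 25.1, np.int32(916), array([239., 151.])), (37.8, 44.0, 25.3, np.int32(1046), array([394., 190.])), (3.4, 27.8, 14.5, np.int32(1942), array([317., 202.]))]
t 15.15 tcp tray [8.9 7.1] z 73.9 h 14.63 w 11.6 F [ 0.8 -0.8  0.3] tilt [-0.001  0.    -1.   ]
{"tx":-0.12,"ty":-0.38,"tz":-0,"az":3.66},{"tx":-0.15,"ty":-0.37,"tz":-0,"az":3.66},{"tx":-0.17,"ty":-0.37,"tz":-0.01,"az":3.65},{"tx":-0.2,"ty":-0.35,"tz":-0,"az":3.66},  -> [ 0.3 20.7] 74.0 -0.0
{"tx":-0,"ty":-0.56,"tz":-0,"az":-0},{"tx":-0.01,"ty":-0.55,"tz":-0,"az":-0},{"tx":-0,"ty":-0.56,"tz":-0,"az":-0},{"tx":-0.01,"ty":-0.55,"tz":-0,"az":-0},{"tx":-0,"ty":-0.56,"tz":-0,"az":-0},{"tx":-0.01,"ty":-0.55,"tz":-0,"az":-0},  -> [-0. 54.] 74.0 -0.0
```

```bash
python3 -m inch '[{"tx":-0.12,"ty":-0.38,"tz":0,"ax":0,"ay":0,"az":3.65,"jaw":0.136},{"tx":-0.15,"ty":-0.37,"tz":0,"ax":0,"ay":0,"az":3.65,"jaw":0.136},{"tx":-0.17,"ty":-0.37,"tz":0,"ax":0,"ay":0,"az":3.65,"jaw":0.136},{"tx":-0.2,"ty":-0.35,"tz":0,"ax":0,"ay":0,"az":3.65,"jaw":0.136},{"tx":0,"ty":-0.56,"tz":0,"ax":0,"ay":0,"az":0,"jaw":0.136},{"tx":0,"ty":-0.56,"tz":0,"ax":0,"ay":0,"az":0,"jaw":0.136},{"tx":0,"ty":-0.56,"tz":0,"ax":0,"ay":0,"az":0,"jaw":0.136},{"tx":0,"ty":-0.56,"tz":0,"ax":0,"ay":0,"az":0,"jaw":0.136},{"tx":0,"ty":-0.56,"tz":0,"ax":0,"ay":0,"az":0,"jaw":0.136},{"tx":0,"ty":-0.56,"tz":0,"ax":0,"ay":0,"az":0,"jaw":0.136},{"tx":0,"ty":0,"tz":0,"ax":0,"ay":0,"az":0,"jaw":0.136}]'
python3 -m inch '[{"tx":0,"ty":1,"tz":0,"ax":0,"ay":0,"az":0,"jaw":0.136},{"tx":0,"ty":1,"tz":-4,"ax":0,"ay":0,"az":0,"jaw":0.136},{"tx":0,"ty":2,"tz":-4,"ax":0,"ay":0,"az":0,"jaw":0.136},{"tx":0,"ty":2,"tz":-2,"ax":0,"ay":0,"az":0,"jaw":0.136},{"tx":0,"ty":0,"tz":0,"ax":0,"ay":0,"az":0,"jaw":0.136},{"tx":0,"ty":0,"tz":0,"ax":0,"ay":0,"az":0,"jaw":0.136}]'
python3 - <<'E'
from h import *
plan([])
r,im=rings('wrist',T0);cv2.imwrite('pics/w6.png',im[:,:,::-1])
print(rings('side',T0)[0])
E
```

```text
t: 16.52
ee_pos: [608.3, 59.8, 74.0]
orientation: [-3.08, 0.617, -0.0]
ft_force: [0.2, 1.2, 0.3]
width: 12.0
t: 17.27
ee_pos: [584.3, 3.9, 172.8]
orientation: [3.08, -0.619, -0.003]
ft_force: [0.1, 0.6, -0.2]
width: 12.1
t 17.27 tcp tray [ 0.5 -6.6] z 172.8 h 0.34 w 12.1 F [ 0.1  0.6 -0.2] tilt [-0.002  0.    -1.   ]
[(-39.0, 42.1, 25.6, np.int32(121), array([287., 172.])), (37.4, 42.5, 25.3, np.int32(103), array([335., 174.]))]
```

View pics/w6.png

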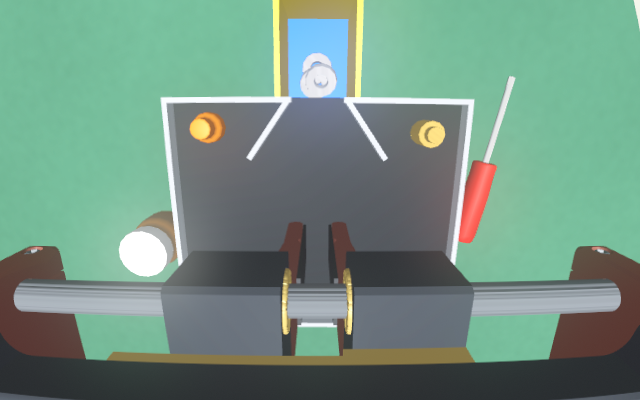

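The deck is clear and the three rings are stacked in the slot around (318,75). The cap, standoff, jar and screwdriver are where they were, and the tool is clear of everything.

```bash
python3 -c "
from workcell import ctrl
print(ctrl.close_job())"
```

```text
the job is handed in; nothing more can be done
None
```

All three rings are in the slot. I swept them along the deck one at a time in the order b, a, c, with two fingertips set 12 mm apart as a cradle. The wrist camera showed b and a each lying in the slot before I started the next ring.

- **Final check:** at about 17.3 s, no ring was left on the deck in the side view. The wrist picture showed the rings stacked in the slot. Ring c lies on top of the other two, so not all three are flat on the floor.
- **Bystanders:** the cap, standoff, jar and screwdriver looked unmoved in the pictures. I did not re-measure their positions.
- **Forces:** every wrist-force reading I printed was under 2 N. The tool was lifted clear before I handed the job in.
- **Disagreements:** the cameras differed by about 4 mm at most on ring positions, which did no harm. The first move command was refused because `ax` and `ay` were missing, and nothing moved.

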